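# Find the rocking tub lid and seat it

### The arm

A 6-joint arm with a two-finger parallel gripper is mounted at the origin on the work surface. World frame = base frame: x ahead of the robot, y to its left, z up, the work surface at z = 0. Lengths are in m, angles in rad, forces in N, time in s.
With the tool pointing down it reaches from about 0.3 to 0.875 m from the base axis. Payload 6.4 kg.
Tool frame: the origin (TCP) lies on the centre line of the jaws, within the pads' length; the fingertips stand 25 mm ahead of it and the grasp point (between the pads) lies 6 mm ahead of it (ctrl.tips_ahead is the z of the fingertips in the tool frame, in m); z points along the fingers, x is the direction in which the jaws open and shut, and the axes are right-handed (so a half turn about z gives the same grasp; the last joint's range is limited). The gripper opens to 85 mm and grips with 20 to 120 N. Pads are 22 mm wide; open, the fingers measure 114 mm over their backs; the gripper's body (76 mm by 85 mm) begins 54 mm behind the grasp point. The pads swing forward as they close: fully open they stand 13 mm farther back than shut.
Start: joints at [-1.438, 0.181, 1.607, -0, 1.354, -0.206], TCP at [0.191, -0.542, 0.256] pointing down, gripper open.
Joint ranges: [-2.99, 2.99], [-0.89, 2.07], [0.3, 2.58], [-1.14, 4.28], [0, 2.63], [-3.12, 3.12]. Speed limits (rad/s): [2.57, 2.57, 3.01, 3.14, 3.14, 3.14].

### API

Orientations are given as a unit quaternion [w, x, y, z].
In Python, from bench import ctrl gives the robot as it stands.
- The arm moves only by the shell command python3 -m pendant 'ROWS'. ROWS is JSON, a list that holds one entry, the list of rows, each a list of 7 numbers: the shift along the tool's x, y, z in m, then the turn, a rotation vector about the tool's x, y, z in rad, then the closure, from -1 (fully open) to 1 (shut). A call has 1 to 10 rows; each row shifts and turns the commanded pose from where the row before left it, along the tool's axes as they then stand; what a row does not reach is not made up. A row lasts 1/10 s, in which the tool goes at most 50 mm and 8.59 degrees, less where a joint would pass 70% of its speed; a pose out of reach is approached as far as the arm can. A call with a gripper value outside its range is refused whole. The fingers move at their own pace and stop on an object; the grip force is fixed at half the most. Time passes only in rows, so rows that do not move let the fingers close. It gives the time, the measured TCP pose, the force and the opening at its end, in the units of the state.
- ctrl.get_obs(): the state, without advancing time (a new reading comes with each control period).
- ctrl.camera(name): name is "side" or "top"; returns (picture, depth): 420x560x3 uint8, red, green, blue; 420x560 float32, m along the optical axis (not along the pixel's ray), 0 where there is no reading.
- ctrl.calibration(name): a dict with "fov_y" (degrees; the focal length in pixels is half the picture's height over the tangent of half this angle, whatever the lens; pixels are square), "cx", "cy" (the principal point, pixels), "camera_from_world" (4x4, takes a point from world to camera coordinates). Camera axes: x right, y down, z forward; pixel columns grow to the right and rows downward; lengths in m; the calibration is good to about 2 mm. A picture is of the moment at which its call begins. calibration takes no time and is no camera call.
- ctrl.hand_in(): hands the job in, once; it reports no verdict.
The state is a dict: "time_s": time; "q": joint angles; "dq": joint speeds; "joint_efforts": joint torques, N m; "eef_pos": TCP position; "eef_rot": TCP orientation; "wrist_force": force on the tool from outside, world axes, zero at the start; "torque": the same for the moment, N m; "opening": opening from 0.0 (shut) to 1.0 (fully open).
Only numpy, scipy, OpenCV 4.12 (cv2) and the standard library are available. Lean on these libraries where they do the work, as an engineer would, in place of code of your own. Each camera call takes 0.05 s, during which the arm holds its last target.

### The job

One of the four blue lids on the sample tubs in the white tray is not properly closed, and you cannot see which: press lightly with closed fingertips near the edge of the lids until you find the one that rocks, then press that lid at its middle until it is fully home. Finish while still holding that lid down with the fingertips (the program ends while pressing on it). Do not grip, pull up or lift anything, and leave the beaker, the steel flask and the small jar where they stand.

Things in the scene. Friction and masses are not known exactly. Their poses are not given: they have to be found in the camera images.
- lid_1: Round blue press-on lid of tub 1 of 4 (1 at the tray's +y end, 4 at its -y end), 81 mm across, all four alike; origin at the centre of its top face, z up. Flat top, 6 mm thick, 16 mm skirt. At the start all four lids are level, tops 80 mm above the table: neither looks nor height tell which one is loose, and it changes every time.
- lid_2: Round blue press-on lid of tub 2 of 4 (1 at the tray's +y end, 4 at its -y end), 81 mm across, all four alike; origin at the centre of its top face, z up. A properly closed lid (any of the four) is solid everywhere. The loose one stands 4 mm above its tub's rim and springs back level after being rocked.
- lid_3: Round blue press-on lid of tub 3 of 4 (1 at the tray's +y end, 4 at its -y end), 81 mm across, all four alike; origin at the centre of its top face, z up. The loose lid (any of the four), pressed lightly (2 to 4 N) about 30 mm from its centre in any direction, rocks about its centre by about 0.11 rad: that edge gives about 3 mm, then meets the rim.
- lid_4: Round blue press-on lid of tub 4 of 4 (1 at the tray's +y end, 4 at its -y end), 81 mm across, all four alike; origin at the centre of its top face, z up. The loose lid (any of the four), pressed at its centre with 9 to 12 N, slides straight down 4 mm onto the rim, stays there and no longer rocks.
- tray: White open tray, 150 x 470 mm, walls 45 mm high, fixed to the table; origin at the centre of its underside. The four clear tubs (76 mm across, fixed) stand in it in a row along its y axis, about 105 mm apart.
- beaker: Glass beaker, 68 mm across, 90 mm tall, standing loose beyond one end of the tray; origin at the centre of its foot. Leave alone.
- thermos: Steel vacuum flask, 68 mm across, 170 mm tall, standing loose beyond the other end of the tray; origin at the centre of its foot. Leave alone.
- sample_jar: Small white jar with a red cap, 44 mm across, 60 mm tall, standing loose on the far side of the tray; origin at the centre of its foot. Leave alone.
Things that resemble listed ones, but are neither listed nor needed, are in the scene too. What is shaped like the part that bears lid_3 but green is not meant. Leave any orange look-alike of the part that bears lid_1 alone.

How it is judged:
On the way, in this order (a step that is already met when the one before it is completed fails the run):
1. the loose lid is found: pressed at its edge, it rocks (tilts over 0.05 rad) (((angle between lid_1's own z axis and vertical above 0.05 rad and contact force between the fingers and lid_1 above 0.3 N) or (angle between lid_2's own z axis and vertical above 0.05 rad and contact force between the fingers and lid_2 above 0.3 N) or (angle between lid_3's own z axis and vertical above 0.05 rad and contact force between the fingers and lid_3 above 0.3 N) or (angle between lid_4's own z axis and vertical above 0.05 rad and contact force between the fingers and lid_4 above 0.3 N))), for 0.05 s.
2. that lid is pressed home: it sits at least 3 mm lower than at the start, and level (((height (world z) of lid_1 below 0.077 m and angle between lid_1's own z axis and vertical below 0.03 rad) or (height (world z) of lid_2 below 0.077 m and angle between lid_2's own z axis and vertical below 0.03 rad) or (height (world z) of lid_3 below 0.077 m and angle between lid_3's own z axis and vertical below 0.03 rad) or (height (world z) of lid_4 below 0.077 m and angle between lid_4's own z axis and vertical below 0.03 rad))), for 0.2 s.
At the end, for the whole second after the job is handed in: The lid that rocked is home (its top at least 3 mm lower than at the start, tilted less than 0.03 rad) and the fingers still press on it with more than 1.5 N; all the other lids are level and the bystanders are within 20 mm of their starts ((((height (world z) of lid_1 below 0.077 m and angle between lid_1's own z axis and vertical below 0.03 rad) and contact force between the fingers and lid_1 above 1.5 N) or ((height (world z) of lid_2 below 0.077 m and angle between lid_2's own z axis and vertical below 0.03 rad) and contact force between the fingers and lid_2 above 1.5 N) or ((height (world z) of lid_3 below 0.077 m and angle between lid_3's own z axis and vertical below 0.03 rad) and contact force between the fingers and lid_3 above 1.5 N) or ((height (world z) of lid_4 below 0.077 m and angle between lid_4's own z axis and vertical below 0.03 rad) and contact force between the fingers and lid_4 above 1.5 N)) and angle between each of lid_1, lid_2, lid_3, lid_4's own z axis and vertical below 0.03 rad and distance of each of beaker, thermos, sample_jar from where it was at the start of the episode below 0.02 m); the arm keeps its last pose, push and grip.
It fails at once if a lid is pulled up (over 4 mm above its starting height) (height (world z) of any of lid_1, lid_2, lid_3, lid_4 above 0.084 m).
It fails at once if a bystander is moved more than 20 mm, lifted or knocked over (distance of any of beaker, thermos, sample_jar from where it was at the start of the episode above 0.02 m or angle between any of beaker, thermos, sample_jar's own z axis and vertical above 0.3 rad).
It also fails if it takes over 54 s, if anything falls off the work surface, if the arm or the gripper's body presses on something with over 40 N, if the wrist force passes 120 N, or if a joint passes its speed limit or range.

## Working session

There is one attempt and no reset: what is moved stays moved. The work goes in short steps, Python scripts to look and compute and a shell command to move; the robot and the scene stay as the last step left them, time stands still between calls to the robot, and variables do not carry over. Pictures are saved under pics/ and viewed, and the job is handed in when it is done.

```bash
mkdir -p pics; ls; cat > h.py <<'E'
import numpy as np,cv2
from bench import ctrl
def K(n):
    c=ctrl.calibration(n);f=210/np.tan(np.radians(c["fov_y"])/2);return f,c["cx"],c["cy"],np.array(c["camera_from_world"])
def ray(n,u,v,z):
    f,cx,cy,T=K(n);R=T[:3,:3];o=-R.T@T[:3,3];d=R.T@np.array([(u-cx)/f,(v-cy)/f,1]);return o+d*(z-o[2])/d[2]
def dep(n,u,v,D):
    f,cx,cy,T=K(n);z=D[int(v),int(u)];return T[:3,:3].T@(np.array([(u-cx)/f*z,(v-cy)/f*z,z])-T[:3,3])
E
python3 - <<'E'
from h import *
print(ctrl.calibration("top"),ctrl.calibration("side"),ctrl.tips_ahead,ctrl.get_obs())
for n in("top","side"):
    p,d=ctrl.camera(n);cv2.imwrite(f"pics/{n}0.png",p[:,:,::-1]);np.save(f"{n}0.npy",d)
E
```

```text
pics
{'fov_y': 44.773934205193314, 'cx': 281.63226765067475, 'cy': 210.47150021420637, 'camera_from_world': array([[-0.02594535, -0.9995902 , -0.01209412,  0.05287112],
       [-0.99156194,  0.02727032, -0.12673296,  0.56987242],
       [ 0.12701083,  0.00870394, -0.99186314,  1.30654283],
       [ 0.        ,  0.        ,  0.        ,  1.        ]])} {'fov_y': 51.804816207432054, 'cx': 278.4626254311271, 'cy': 210.54818001542054, 'camera_from_world': array([[-0.93984819, -0.34143645,  0.01032159,  0.51365545],
       [-0.18889776,  0.49431523, -0.84851051,  0.17144479],
       [ 0.2846103 , -0.79942079, -0.52907785,  0.942383  ],
       [ 0.        ,  0.        ,  0.        ,  1.        ]])} 0.025 {'time_s': 0.0, 'q': array([-1.43827981e+00,  1.81566011e-01,  1.60801055e+00, -4.71851361e-07,
        1.35379895e+00, -2.06323577e-01]), 'dq': array([ 1.32815406e-03, -1.29267576e-03,  2.67827260e-05, -1.88921545e-03,
        1.69389444e-04,  1.07492900e-03]), 'joint_efforts': array([-5.55411370e-04, -4.44867539e+01, -3.51344669e+01, -4.33494215e-04,
        9.13886499e-03,  9.97825396e-06]), 'eef_pos': array([ 0.19106066, -0.54178624,  0.25536885]), 'eef_rot': array([-6.53005155e-04,  8.16208428e-01, -5.77756875e-01, -6.06818095e-04]), 'wrist_force': array([ 0.53255816, -1.06289799, -0.16428425]), 'torque': array([ 0.00851701, -0.04045263, -0.03373976]), 'opening': 1.0002310810508819}
```

View pics/top0.png

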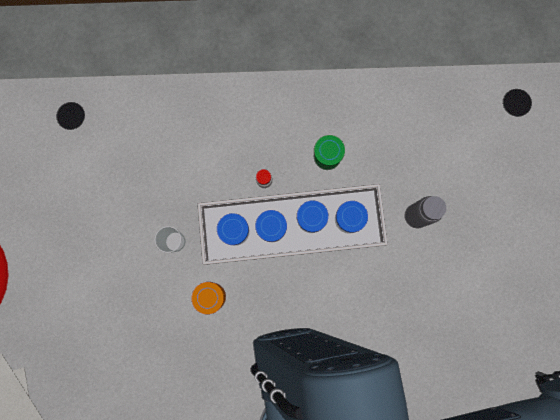

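View pics/side0.png

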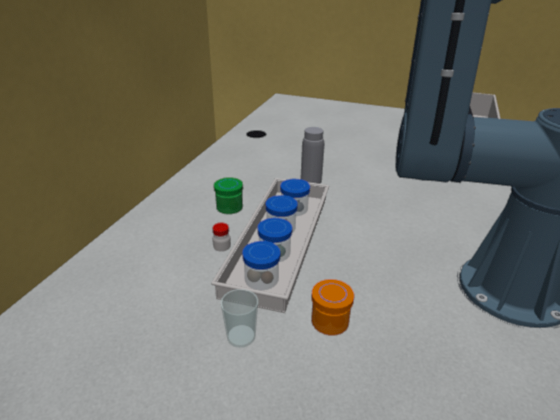

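The top view shows blue lids in the tray at (233,229), (271,226), (313,216) and (352,217). The look-alikes are a green tub at (329,151) and an orange one at (208,298), both outside the tray. The bystanders are the beaker (170,240), the flask (427,212) and the jar (264,178). I choose the four blue lids and will now measure them and check a crop.

```bash
python3 - <<'E'
from h import *
for n in("top","side"):
    p=cv2.imread(f"pics/{n}0.png");d=np.load(f"{n}0.npy");h=cv2.cvtColor(p,cv2.COLOR_BGR2HSV)
    m=cv2.inRange(h,(105,150,60),(125,255,255))
    if n=="top":m[300:]=0
    c,_=cv2.findContours(m,cv2.RETR_EXTERNAL,cv2.CHAIN_APPROX_NONE)
    for k in c:
        if cv2.contourArea(k)<200: continue
        (u,v),r=cv2.minEnclosingCircle(k);e=cv2.fitEllipse(k)
        w=ray(n,*e[0],.08); P=np.array([ray(n,*q[0],.08)[:2] for q in k]).astype(np.float32)
        print(n,np.round(e[0],1),"ray",w.round(4),"dep",dep(n,*e[0],d).round(4),"diam",2*cv2.minEnclosingCircle(P)[1], np.ptp(P,0))
cv2.imwrite("pics/crop.png",cv2.resize(cv2.imread("pics/top0.png")[170:280,190:400],None,fx=3.5,fy=3.5))
from scipy.spatial.transform import Rotation as R
o=ctrl.get_obs();print(R.from_quat(o["eef_rot"][[1,2,3,0]]).as_matrix().round(4))
E
```

```text
top [232.3 228.9] ray [0.5218 0.1638 0.08  ] dep [0.5223 0.1643 0.0748] diam 0.0798359215259552 [0.07694259 0.07648952]
top [270.8 225.4] ray [0.5282 0.0657 0.08  ] dep [0.5276 0.0655 0.0856] diam 0.07938870042562485 [0.07700077 0.07646534]
top [351.7 216.1] ray [ 0.5461 -0.1403  0.08  ] dep [ 0.5463 -0.1405  0.0782] diam 0.08089663088321686 [0.07709247 0.07905384]
top [312.1 215.9] ray [ 0.5494 -0.0399  0.08  ] dep [ 0.5493 -0.0399  0.0807] diam 0.07922745496034622 [0.07725805 0.07675239]
side [266.7 243.8] ray [0.5249 0.1372 0.08  ] dep [0.5256 0.1355 0.0787] diam 0.19154644012451172 [0.08954984 0.19028954]
side [287.  197.6] ray [ 0.5485 -0.0673  0.08  ] dep [ 0.5491 -0.069   0.0789] diam 0.19965150952339172 [0.08609861 0.19943184]
[[ 3.323e-01 -9.432e-01 -2.000e-04]
 [-9.432e-01 -3.323e-01  1.500e-03]
 [-1.500e-03 -3.000e-04 -1.000e+00]]
```

View pics/crop.png

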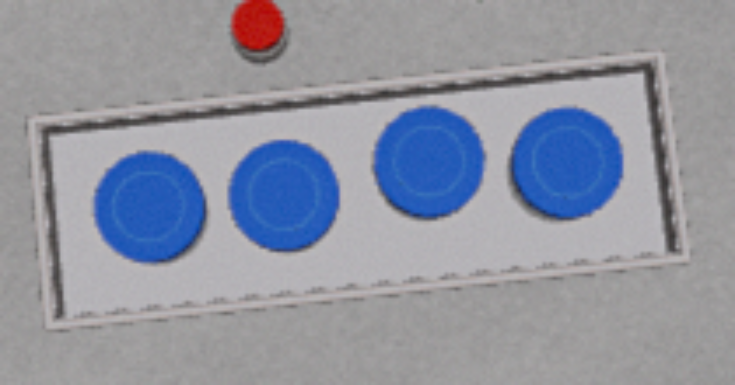

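The crop shows the four blue lids in the tray. Their heights (75–86 mm) and diameters (about 80 mm) agree with what was given. First I close the fingers and turn the tool so that its y axis lies along world -x.

```bash
python3 -m pendant '[[[0,0,0,0,0,0.085,1],[0,0,0,0,0,0.085,1],[0,0,0,0,0,0.084,1],[0,0,0,0,0,0.084,1],[-0.02,-0.016,0,0,0,0,1],[-0.029,-0.023,0,0,0,0,1],[-0.029,-0.023,0,0,0,0,1],[-0.029,-0.023,0,0,0,0,1],[-0.029,-0.023,0,0,0,0,1],[-0.029,-0.023,0,0,0,0,1]]]'
python3 -m pendant '[[[-0.029,-0.023,0,0,0,0,1],[-0.029,-0.023,0,0,0,0,1],[-0.029,-0.023,0,0,0,0,1],[-0.029,-0.023,0,0,0,0,1],[-0.029,-0.023,0,0,0,0,1],[-0.029,-0.023,0,0,0,0,1],[-0.029,-0.023,0,0,0,0,1],[-0.029,-0.023,0,0,0,0,1],[0,0,0,0,0,0,1],[0,0,0,0,0,0,1]]]'
python3 - <<'E'
from h import *
from scipy.spatial.transform import Rotation as R
o=ctrl.get_obs();print(R.from_quat(o["eef_rot"][[1,2,3,0]]).as_matrix().round(4),o["eef_pos"])
E
```

```text
time_s: 1.1
eef_pos: [0.3226, -0.3757, 0.2559]
eef_rot: [-0.0, 0.707, -0.707, -0.0]
wrist_force: [1.0, -0.5, 0.2]
opening: -0.002
time_s: 2.1
eef_pos: [0.5057, -0.1444, 0.2558]
eef_rot: [0.0, 0.708, -0.706, -0.001]
wrist_force: [0.2, -0.2, 0.5]
opening: 0.003
[[ 3.0e-03 -1.0e+00 -1.2e-03]
 [-1.0e+00 -3.0e-03  2.0e-04]
 [-2.0e-04  1.2e-03 -1.0e+00]] [ 0.50570536 -0.14436696  0.2557599 ]
```

```bash
python3 -m pendant '[[[-0.004,-0.008,0.02,0,0,0,1],[0,0,0.03,0,0,0,1],[0,0,0.03,0,0,0,1],[0,0,0.03,0,0,0,1],[0,0,0.02,0,0,0,1],[0,0,0.01,0,0,0,1],[0,0,0.002,0,0,0,1],[0,0,0,0,0,0,1],[0,0,0,0,0,0,1]]]'
python3 -m pendant '[[[0,0,0.001,0,0,0,1],[0,0,0,0,0,0,1]]]'
```

```text
time_s: 3.0
eef_pos: [0.5145, -0.1418, 0.1156]
eef_rot: [-0.0, 0.707, -0.707, 0.001]
wrist_force: [0.2, 0.3, 0.0]
opening: 0.001
time_s: 3.2
eef_pos: [0.5142, -0.1412, 0.114]
eef_rot: [-0.0, 0.707, -0.707, 0.001]
wrist_force: [0.5, 0.5, 0.3]
opening: 0.003
```

```bash
python3 - <<'E'
from h import *
p,d=ctrl.camera("side");cv2.imwrite("pics/s1.png",cv2.resize(p[100:320,180:460,::-1],None,fx=2.5,fy=2.5))
E
```

```text
(no output)
```

View pics/s1.png

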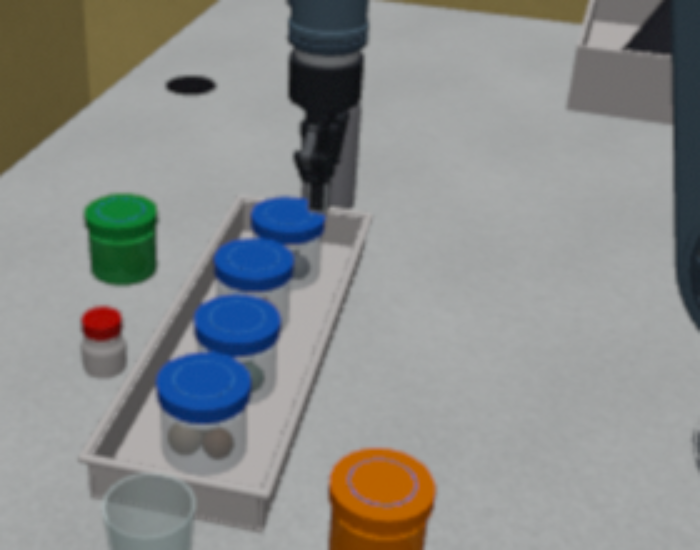

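In the side crop, the closed fingertips at (318,205) are just above the robot-side edge of lid 4 at (288,218). Next I press down in small steps.

```bash
python3 -m pendant '[[[0,0,0.004,0,0,0,1],[0,0,0.003,0,0,0,1],[0,0,0,0,0,0,1],[0,0,0,0,0,0,1]]]'
python3 -m pendant '[[[0,0,0.001,0,0,0,1],[0,0,0,0,0,0,1]]]'
python3 -m pendant '[[[0,0,0.001,0,0,0,1],[0,0,0,0,0,0,1]]]'
python3 -m pendant '[[[0,0,0.001,0,0,0,1],[0,0,0,0,0,0,1]]]'
```

```text
time_s: 3.65
eef_pos: [0.5136, -0.141, 0.106]
eef_rot: [0.0, 0.707, -0.707, -0.0]
wrist_force: [-0.4, -0.2, -0.8]
opening: -0.001
time_s: 3.85
eef_pos: [0.5138, -0.141, 0.1052]
eef_rot: [0.0, 0.707, -0.707, -0.0]
wrist_force: [0.1, -0.4, -0.0]
opening: -0.0
time_s: 4.05
eef_pos: [0.5139, -0.1411, 0.1043]
eef_rot: [-0.0, 0.707, -0.707, 0.0]
wrist_force: [0.3, -0.3, 0.3]
opening: -0.0
time_s: 4.25
eef_pos: [0.5139, -0.1411, 0.1033]
eef_rot: [-0.0, 0.707, -0.707, 0.0]
wrist_force: [0.2, -0.6, 1.0]
opening: -0.001
```

```bash
python3 -m pendant '[[[0,0,0.0005,0,0,0,1],[0,0,0,0,0,0,1]]]'
python3 -m pendant '[[[0,0,0.0005,0,0,0,1],[0,0,0,0,0,0,1]]]'
python3 -m pendant '[[[0,0,0,0,0,0,1]]]'
```

```text
time_s: 4.45
eef_pos: [0.5139, -0.1411, 0.1028]
eef_rot: [-0.0, 0.707, -0.707, 0.0]
wrist_force: [0.3, -0.6, 1.5]
opening: 0.002
time_s: 4.65
eef_pos: [0.5139, -0.1411, 0.1023]
eef_rot: [-0.0, 0.707, -0.707, 0.0]
wrist_force: [0.9, 0.5, 2.2]
opening: -0.001
time_s: 4.75
eef_pos: [0.5139, -0.1411, 0.1024]
eef_rot: [-0.0, 0.707, -0.707, 0.0]
wrist_force: [0.8, 0.6, 0.4]
opening: 0.002
```

```bash
python3 -m pendant '[[[0,0,0.0005,0,0,0,1],[0,0,0,0,0,0,1]]]'
python3 - <<'E'
from h import *
p,d=ctrl.camera("side");cv2.imwrite("pics/s2.png",cv2.resize(p[160:230,250:350,::-1],None,fx=7,fy=7,interpolation=cv2.INTER_CUBIC))
p,d=ctrl.camera("side");
E
```

```text
time_s: 4.95
eef_pos: [0.5139, -0.1411, 0.1019]
eef_rot: [-0.0, 0.707, -0.707, 0.0]
wrist_force: [1.0, -0.2, 2.1]
opening: -0.001
```

View pics/s2.png

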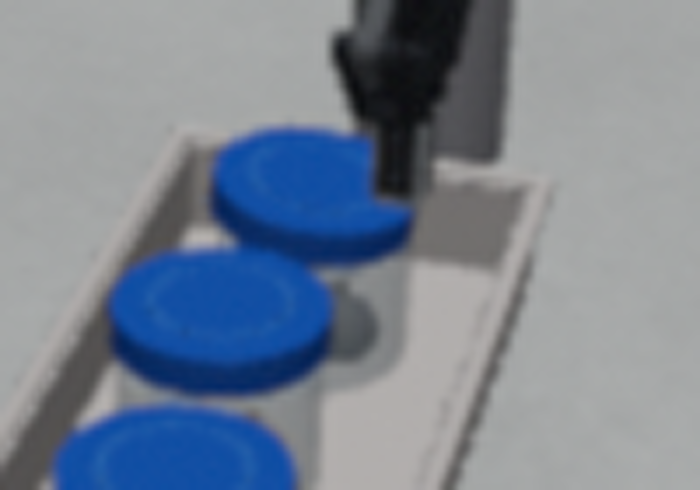

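```bash
python3 -m pendant '[[[0,0,0.0005,0,0,0,1],[0,0,0,0,0,0,1]]]'
python3 -m pendant '[[[0,0,0.0005,0,0,0,1],[0,0,0,0,0,0,1]]]'
python3 - <<'E'
from h import *
a=cv2.imread("pics/side0.png");b=ctrl.camera("side")[0][:,:,::-1]
cv2.imwrite("pics/s3.png",np.vstack([cv2.resize(i[170:215,250:350],None,fx=6,fy=6,interpolation=cv2.INTER_CUBIC) for i in(a,b)]))
E
```

```text
time_s: 5.25
eef_pos: [0.514, -0.1412, 0.1017]
eef_rot: [-0.0, 0.707, -0.707, 0.0]
wrist_force: [-0.3, 0.3, 5.0]
opening: 0.001
time_s: 5.45
eef_pos: [0.5141, -0.1412, 0.1015]
eef_rot: [-0.0, 0.707, -0.707, 0.0]
wrist_force: [-1.5, 0.9, 7.1]
opening: 0.001
```

View pics/s3.png

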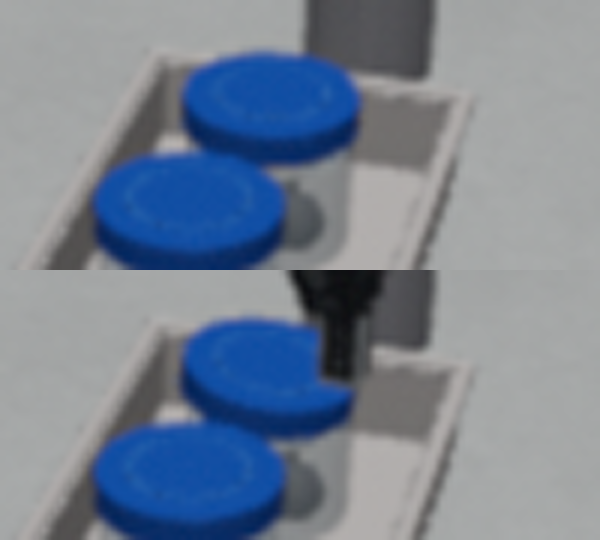

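Comparing before (top) and now (bottom), lid 4 has tipped down on the right under the fingertips at (340,370). It gave about 3 mm at roughly 2 N and then met a stiff stop, so lid 4 is the loose one. Now I raise the tool, move to the lid's middle and press.

```bash
python3 -m pendant '[[[0,0,-0.003,0,0,0,1],[0,0,-0.009,0,0,0,1],[0,-0.012,0,0,0,0,1],[0,-0.02,0,0,0,0,1],[0,0,0,0,0,0,1],[0,0,0.004,0,0,0,1],[0,0,0.002,0,0,0,1],[0,0,0,0,0,0,1],[0,0,0,0,0,0,1]]]'
python3 -m pendant '[[[0,0,0.001,0,0,0,1],[0,0,0,0,0,0,1]]]'
python3 -m pendant '[[[0,0,0.001,0,0,0,1],[0,0,0,0,0,0,1]]]'
python3 -m pendant '[[[0,0,0.001,0,0,0,1],[0,0,0,0,0,0,1]]]'
```

```text
time_s: 6.4
eef_pos: [0.5453, -0.1409, 0.1065]
eef_rot: [0.0, 0.707, -0.707, -0.0]
wrist_force: [0.6, 1.1, 0.7]
opening: 0.001
time_s: 6.6
eef_pos: [0.5457, -0.141, 0.1058]
eef_rot: [0.0, 0.707, -0.707, -0.0]
wrist_force: [0.4, 0.0, 0.6]
opening: -0.003
time_s: 6.8
eef_pos: [0.5459, -0.1411, 0.105]
eef_rot: [-0.0, 0.707, -0.707, 0.0]
wrist_force: [-0.7, -1.3, 1.9]
opening: -0.001
time_s: 7.0
eef_pos: [0.5459, -0.1412, 0.1045]
eef_rot: [0.0, 0.707, -0.707, 0.0]
wrist_force: [-2.9, 0.7, 7.6]
opening: 0.002
```

Contact is at a tip height of about 0.080, and the force rises as expected. I continue pressing.

```bash
python3 -m pendant '[[[0,0,0.0007,0,0,0,1],[0,0,0,0,0,0,1]]]'
python3 -m pendant '[[[0,0,0.0007,0,0,0,1],[0,0,0,0,0,0,1]]]'
python3 -m pendant '[[[0,0,0.0007,0,0,0,1],[0,0,0,0,0,0,1]]]'
python3 -m pendant '[[[0,0,0.0007,0,0,0,1],[0,0,0,0,0,0,1]]]'
```

```text
time_s: 7.2
eef_pos: [0.546, -0.1411, 0.104]
eef_rot: [0.0, 0.707, -0.707, 0.0]
wrist_force: [-3.3, 0.8, 7.9]
opening: 0.001
time_s: 7.4
eef_pos: [0.5459, -0.1412, 0.1033]
eef_rot: [0.0, 0.707, -0.707, 0.0]
wrist_force: [-4.3, 0.8, 8.2]
opening: 0.0
time_s: 7.6
eef_pos: [0.546, -0.1412, 0.1027]
eef_rot: [0.0, 0.707, -0.707, 0.0]
wrist_force: [-2.2, 0.9, 7.5]
opening: -0.001
time_s: 7.8
eef_pos: [0.546, -0.1412, 0.102]
eef_rot: [0.0, 0.707, -0.707, 0.0]
wrist_force: [-2.7, 1.1, 8.7]
opening: -0.0
```

The lid is sliding down at about 8 N. I keep going until the force rises against the rim.

```bash
python3 -m pendant '[[[0,0,0.0007,0,0,0,1],[0,0,0,0,0,0,1]]]'
python3 -m pendant '[[[0,0,0.0007,0,0,0,1],[0,0,0,0,0,0,1]]]'
python3 -m pendant '[[[0,0,0.0007,0,0,0,1],[0,0,0,0,0,0,1]]]'
python3 -m pendant '[[[0,0,0.0005,0,0,0,1],[0,0,0,0,0,0,1]]]'
```

```text
time_s: 8.0
eef_pos: [0.546, -0.1412, 0.1013]
eef_rot: [0.0, 0.707, -0.707, 0.0]
wrist_force: [-3.0, 0.7, 8.8]
opening: 0.0
time_s: 8.2
eef_pos: [0.546, -0.1411, 0.1008]
eef_rot: [0.0, 0.707, -0.707, 0.0]
wrist_force: [-4.6, 0.7, 10.1]
opening: -0.002
time_s: 8.4
eef_pos: [0.546, -0.1412, 0.1007]
eef_rot: [0.0, 0.708, -0.707, 0.0]
wrist_force: [-5.5, 2.1, 15.8]
opening: 0.003
time_s: 8.6
eef_pos: [0.546, -0.1412, 0.1006]
eef_rot: [0.0, 0.708, -0.707, 0.0]
wrist_force: [-7.8, 2.7, 18.0]
opening: 0.002
```

The lid now has a stiff stop at a tip height of about 0.0757, which is 4 mm down. I let it settle and check visually.

```bash
python3 -m pendant '[[[0,0,0,0,0,0,1],[0,0,0,0,0,0,1],[0,0,0,0,0,0,1],[0,0,0,0,0,0,1]]]'
python3 - <<'E'
from h import *
a=cv2.imread("pics/side0.png");b=ctrl.camera("side")[0][:,:,::-1]
cv2.imwrite("pics/s4f.png",b)
cv2.imwrite("pics/s4.png",np.vstack([cv2.resize(i[170:215,250:350],None,fx=6,fy=6,interpolation=cv2.INTER_CUBIC) for i in(a,b)]))
t=cv2.imread("pics/top0.png");c=ctrl.camera("top")[0][:,:,::-1];cv2.imwrite("pics/t4.png",c)
E
```

```text
time_s: 9.0
eef_pos: [0.546, -0.1412, 0.1006]
eef_rot: [0.0, 0.708, -0.707, 0.0]
wrist_force: [-7.6, 3.4, 18.6]
opening: -0.002
```

View pics/s4.png

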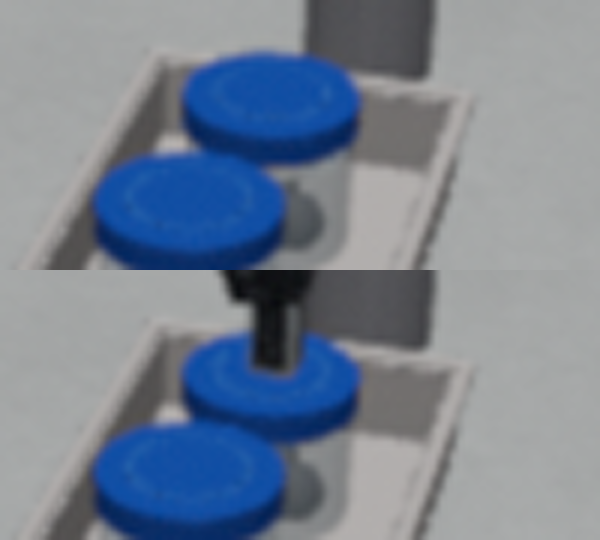

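View pics/s4f.png

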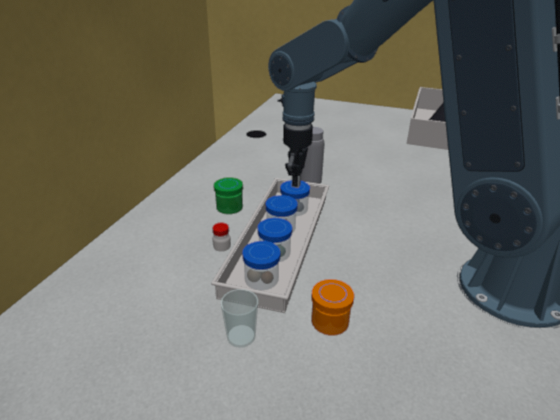

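In the crop, lid 4 at (270,385) is level and lower than before, with the fingertips at its middle. In the full view the beaker (240,318), flask (313,155) and jar (221,237) stand where they did. The steady push is about 18 N, so I hand in.

```bash
python3 -c "
from bench import ctrl
print(ctrl.hand_in())"
```

```text
the job is handed in; nothing more can be done
None
```

Lid 4, at the tray's -y end, was the loose one. It is now pressed home, and I handed the job in with the closed fingertips still pushing on its middle.

- **Finding it:** I tried lid 4 first, pressing near its robot-side edge. It gave about 3 mm at roughly 2 N, then met a stiff stop. I pressed on to about 7 N there, above the 2 to 4 N given for a light press. The side picture showed it tilted. I did not touch the other three lids.
- **Pressing it home:** At the middle it slid down about 4 mm at 8 to 10 N until it met the rim.
- **Last checks:** The fingertips were at about 75.7 mm and steady. The push was about 18 N downward, with about 8 N of sideways load. In the side picture lid 4 is level and lower than at the start, and the beaker, flask and jar look unmoved. I judged all of this by eye and did not measure the tilt angle or the bystanders' positions. I also took a last top picture but did not inspect it.

No check failed or disagreed. The job was handed in about 9 s into the 54 s allowed.

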